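# Bolt the board holder and hold its clamp key engaged

## Robot

A 7-joint arm with a two-finger parallel gripper is mounted at the origin on the work surface. World frame = base frame: x ahead of the robot, y to its left, z up, the work surface at z = 0. Lengths are in m, angles in rad, forces in N, time in s.
With the tool pointing down it reaches from about 0.425 to 0.875 m from the base axis. Payload 4.7 kg.
Tool frame: the origin (TCP) lies on the centre line of the jaws, within the pads' length; the fingertips stand 19 mm ahead of it and the grasp point (between the pads) is the TCP (ctrl.nose_length is the distance from the TCP to the fingertips, in m); z points along the fingers, x is the direction in which the jaws open and shut, and the axes are right-handed (so a half turn about z gives the same grasp; the last joint's range is limited). The gripper opens to 87 mm and grips with 3 to 60 N. Pads are 19 mm wide; open, the fingers measure 117 mm over their backs; the gripper's body (75 mm by 190 mm) begins 51 mm behind the grasp point.
Start: joints at [1.252, 0.321, -0.07, 1.45, 0.023, 1.371, -0.057], TCP at [0.212, -0.614, 0.242] pointing down, gripper open.
Joint ranges: [-2.86, 2.86], [-0.3, 2.09], [-1.38, 1.24], [0.06, 2.45], [-1.56, 4.7], [0.09, 2.05], [-2.69, 2.69]. Speed limits (rad/s): [2.57, 2.57, 3.14, 3.14, 3.14, 3.14, 3.14].

## Interface

Orientations are given as a rotation vector (axis times angle).
In Python, from bench import ctrl gives the robot as it stands. The module is installed in compiled form; this text tells all that it offers.
- The arm moves only by the shell command python3 -m crank 'ROWS' [OPENING] [FORCE]. ROWS is a JSON object of lists of equal length, an entry for each row: "dp": the shift along the tool's x, y, z in cm, a list of three; "delta_rot": the turn, a rotation vector about the tool's x, y, z in rad, a list of three. In form: {"dp": [[x, y, z], ...], "delta_rot": [[rx, ry, rz], ...]}. A call has exactly 8 rows; each row shifts and turns the commanded pose from where the row before left it, along the tool's axes as they then stand; what a row does not reach is not made up. A row lasts 1/10 s, in which the tool goes at most 50 mm and 8.59 degrees, less where a joint would pass 70% of its speed; a pose out of reach is approached as far as the arm can. A call with a gripper value outside its range is refused whole. OPENING is the finger opening in cm, from 0 to 8.7, set as the call begins (- or left out, the last holds). The fingers move at their own pace and stop on an object; FORCE is the grip in N (left out, the last holds). Time passes only in rows, so rows that do not move let the fingers close, or fill a call up. It gives the time, the measured TCP pose, the force and the opening at its end, in the units of the state.
- ctrl.get_state(): the state, without advancing time (a new reading comes with each control period).
- ctrl.get_image(name): name is "side" or "top"; returns the picture (384x512x3 uint8, blue, green, red); there is no depth.
- ctrl.camera_info(name): a dict with "camera_matrix" (3x3 intrinsics, pixels), "xyz" and "orientation" of the camera in the world. Camera axes: x right, y down, z forward; pixel columns grow to the right and rows downward; lengths in m; the calibration is good to about 2 mm. A picture is of the moment at which its call begins. camera_info takes no time and is no camera call.
- ctrl.close_job(): hands the job in, once; it reports no verdict.
The state is a dict: "time": time; "joint_positions": joint angles; "qd": joint speeds; "joint_torque": joint torques, N m; "position": TCP position; "tool_rot": TCP orientation; "ft_force": force on the tool from outside, world axes, zero at the start; "torque": the same for the moment, N m; "grip_width": opening from 0.0 (shut) to 1.0 (fully open).
Only numpy, scipy, OpenCV 4.12 (cv2) and the standard library are available. Lean on these libraries where they do the work, as an engineer would, in place of code of your own. Each camera call takes 0.05 s, during which the arm holds its last target.

## Task

On the teal board holder, slide the slide bolt by its black knob fully home into its steel keeper, which also draws the yellow shutter off the clamp hub. Then take the clamp key by its T-handle out of the grey stand, set its shaft in the hub, turn it until its brass key drops into the keyway, and push it down against the spring until its collar sits on the hub. The spring lifts it out again, so finish while still gripping the key and holding it fully down; leave the bolt home and do not disturb the other things on the bench.

Things in the scene. Friction and masses are not known exactly. Their poses are not given: they have to be found in the camera images.
- holder: Teal board holder fixed on the bench: a deck 170 x 240 mm, 20 mm high, with a clamped green circuit board on its +x side (top of its parts 64 mm above the bench, board side reaches 175 mm in +x). It cannot move. Origin on the bench surface below the axis of the hub; z up; the slide bolt moves along its +y axis.
- bolt (a joint): Slide bolt of the holder, in m: 0 = drawn back, 0.055 = fully home in the keeper (end stop); starts at 0 to 0.010. Grows along the holder's +y; about 2 N of friction, stays where left. It carries a flat yellow shutter (28 mm wide along y, 4 mm thick, 3 to 7 mm above the hub's mouth) that covers the mouth at 0 and is clear of it and of the key's collar when home.
- bolt_knob (a point): Grip point on the bolt's black upright knob, a cylinder 16 mm in diameter, free from 52 to 95 mm above the bench; the point is on its axis, 85 mm up. Moves with the bolt; axes are the holder's. It stands at x = -80 mm, y = -85 mm + bolt value from the holder's origin. Track walls beside it end 46 mm up; the shutter's arm is 85 mm further in +y, its top 72 mm up.
- hub: Steel clamp hub standing on the holder's deck, about 46 mm across, 45 mm high, fixed (does not turn). Vertical bore 18 mm in diameter with one keyway 8.5 mm wide, reaching 15 mm from the axis towards the hub's +x, where an orange square marks it on top. Origin on the axis at its underside, 20 mm above the bench.
- hub_mouth (a point): Centre of the hub's mouth, on its axis at the top face, 65 mm above the bench; z up, x along the keyway.
- plunger (a joint): Brass spring plunger inside the hub, in m pushed down from rest: 0 = up (its top 24 mm below the mouth), 0.010 when the key is fully home. Spring force about 4 N at 0 and 8 N at 0.010; it lifts the key if the key is let go.
- key: Clamp key, about 0.18 kg, loose, upright in the stand, its collar (38 mm diameter, 5 mm thick) resting on the stand. Origin on its axis at the collar's underside; z up. A brass key 6 mm wide on the shaft's +x side reaches 13 mm from the axis and from the collar 22 mm down. Fully home, the origin is at the hub's mouth and both x axes agree; the turn from stand to hub is at most 1.35 rad.
- stand: Grey plastic block, 90 x 80 mm, 50 mm high, fixed, with a 28 mm round hole 45 mm deep in its top where the key stands loosely (lift it straight up by more than 35 mm). Origin at the centre of its underside.
- spool: Bystander: steel-coloured solder reel, 54 mm diameter, 46 mm high, beyond the stand (stand's +x side). Origin under its centre.
- driver: Bystander: screwdriver with a blue handle, 170 mm, lying beside the stand on its -y side. Origin under its middle.
- tweezers: Bystander: dark tweezers 125 mm long, 8 mm high, lying beside the stand on its +y side. Origin under their middle.
- capacitor: Bystander: small blue can 18 mm in diameter, 24 mm high, standing loose on the holder's deck. Origin under its centre.
- tray: Bystander: black parts tray 90 x 120 x 28 mm. Origin under its centre.
- jar: Bystander: small jar 42 mm in diameter, 52 mm high. Origin under its centre.
- brush: Bystander: brush 150 mm long with a wooden handle, lying flat. Origin under its middle.
- key_handle (a point): Middle of the key's T-handle, 55 mm above the key's origin, axes as the key's. The handle is 64 mm long (along x), 16 mm thick (along y), 30 mm high; black, with an orange end on +x, the side of the brass key. Below it a stem 14 mm in diameter and 35 mm long runs down to the collar.
- key_tip (a point): Lower end of the key's 16 mm steel shaft, 34 mm below the key's origin. The tip is tapered: 9 mm across at the end, full size 6 mm higher. The lowest 12 mm of shaft enter the bore before the brass key meets the hub's face.
Not all that is in view belongs to the job. Leave any green look-alike of the stand alone.

How it is judged:
By the outcome, as a careful person would: the job done as asked, in the order asked, and still so for the second after the job is handed in, while the arm keeps its last pose, push and grip.
It also fails if it takes over 54 s, if anything falls off the work surface, if the arm or the gripper's body presses on something with over 40 N, if the wrist force passes 120 N, or if a joint passes its speed limit or range.

## Working session

There is one attempt and no reset: what is moved stays moved. The work goes in short steps, Python scripts to look and compute and a shell command to move; the robot and the scene stay as the last step left them, time stands still between calls to the robot, and variables do not carry over. Pictures are saved under pics/ and viewed, and the job is handed in when it is done.

```bash
mkdir -p pics
python3 - <<'E'
from bench import ctrl
import cv2
s=ctrl.get_state();print(s)
for n in("side","top"):
    print(n,ctrl.camera_info(n)); cv2.imwrite(f"pics/{n}0.png",ctrl.get_image(n))
E
```

```text
{'time': 0.0, 'joint_positions': array([ 1.25205505,  0.3218454 , -0.07006929,  1.45169715,  0.02258444,
        1.37076915, -0.05687352]), 'qd': array([ 0.00235091, -0.00021916, -0.00061578,  0.0002917 , -0.00143728,
       -0.00137866, -0.00130837]), 'joint_torque': array([ 1.64486075e-03, -4.91289139e+01, -4.02944684e-01, -3.12528348e+01,
       -6.38852036e-02,  4.38462419e-02,  1.42728791e-04]), 'position': array([ 0.21215532, -0.61385305,  0.24043567]), 'tool_rot': array([-2.55792078e+00,  1.82210048e+00,  2.54856611e-03]), 'ft_force': array([ 0.48280546, -0.61990418, -0.09795597]), 'torque': array([ 0.02342446,  0.05007339, -0.0256515 ]), 'grip_width': 1.0012810937770384}
side {'camera_matrix': array([[472.75700585,   0.        , 248.16081146],
       [  0.        , 472.75700585, 182.60680802],
       [  0.        ,   0.        ,   1.        ]]), 'xyz': array([0.06501169, 1.22307795, 1.2889096 ]), 'orientation': array([-0.48443297,  2.70994555, -1.21262905])}
top {'camera_matrix': array([[395.29077074,   0.        , 255.84419907],
       [  0.        , 395.29077074, 191.90576948],
       [  0.        ,   0.        ,   1.        ]]), 'xyz': array([ 0.31260227, -0.03606313,  1.19636271]), 'orientation': array([-2.099144  ,  2.15159001, -0.16654099])}
```

View pics/side0.png

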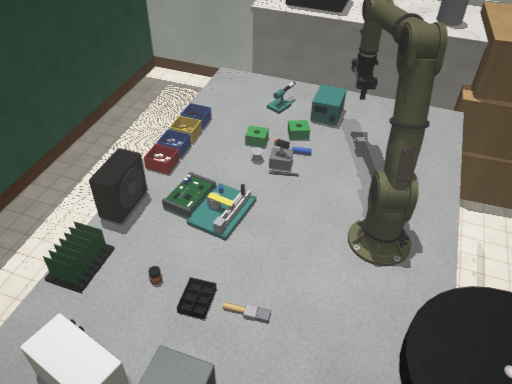

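View pics/top0.png

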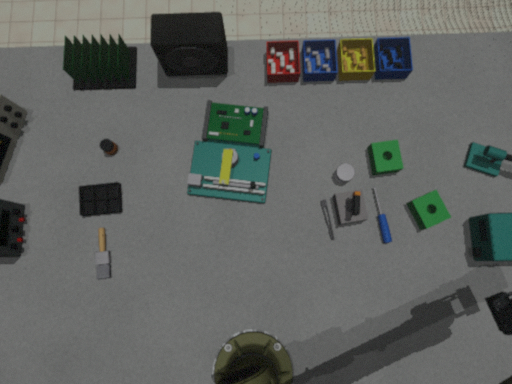

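```bash
cat > h.py <<'E'
import numpy as np,cv2
from scipy.spatial.transform import Rotation as R
from bench import ctrl
def cam(n):
    c=ctrl.camera_info(n);return c["camera_matrix"],R.from_rotvec(c["orientation"]).as_matrix(),c["xyz"]
def ray(n,u,v):
    K,M,o=cam(n);d=M@np.linalg.solve(K,[u,v,1.]);return o,d
def onz(n,u,v,z):
    o,d=ray(n,u,v);return o+d*(z-o[2])/d[2]
def proj(n,p):
    K,M,o=cam(n);q=K@(M.T@(np.asarray(p)-o));return q[:2]/q[2]
def two(a,b):
    o1,d1=ray("top",*a);o2,d2=ray("side",*b)
    t=np.linalg.lstsq(np.c_[d1,-d2],o2-o1,rcond=None)[0]
    p,q=o1+t[0]*d1,o2+t[1]*d2;return (p+q)/2,np.linalg.norm(p-q)
def crop(n,im,x,y,w,h,f,out):
    cv2.imwrite(out,cv2.resize(im[y:y+h,x:x+w],None,fx=f,fy=f,interpolation=cv2.INTER_CUBIC))
E
python3 - <<'E'
from h import *
t=cv2.imread("pics/top0.png");s=cv2.imread("pics/side0.png")
crop("t",t,180,95,100,75+40,5,"pics/a.png");crop("t",t,310,160,90,70,8,"pics/b.png")
crop("s",s,155,165,110,80,7,"pics/c.png");crop("s",s,240,120,80,60,9,"pics/d.png")
E
```

```text
(no output)
```

View pics/a.png

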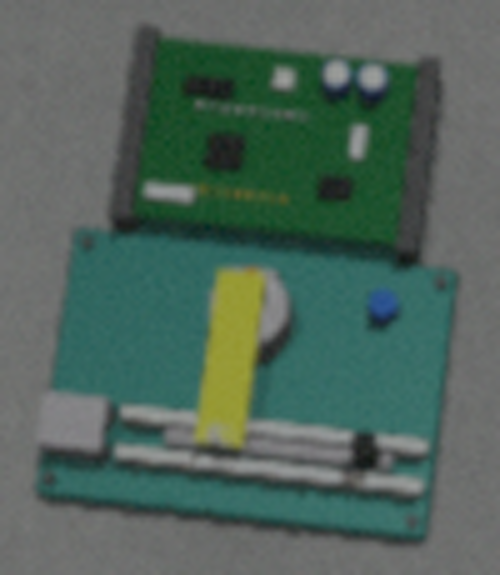

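View pics/b.png

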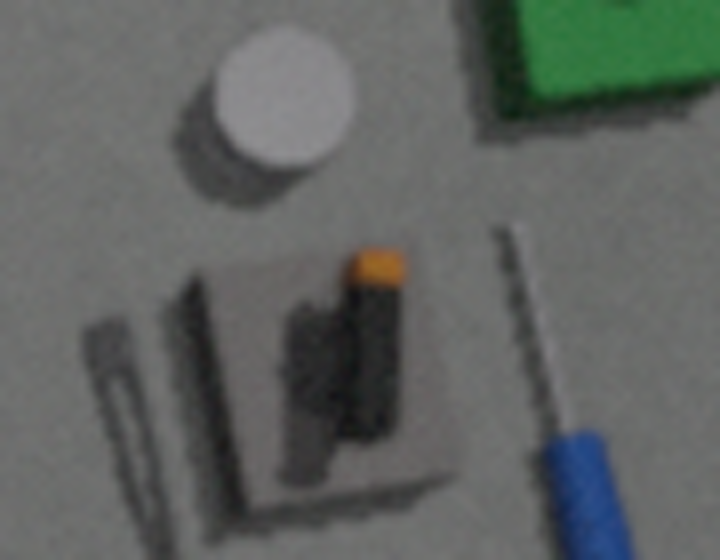

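View pics/c.png

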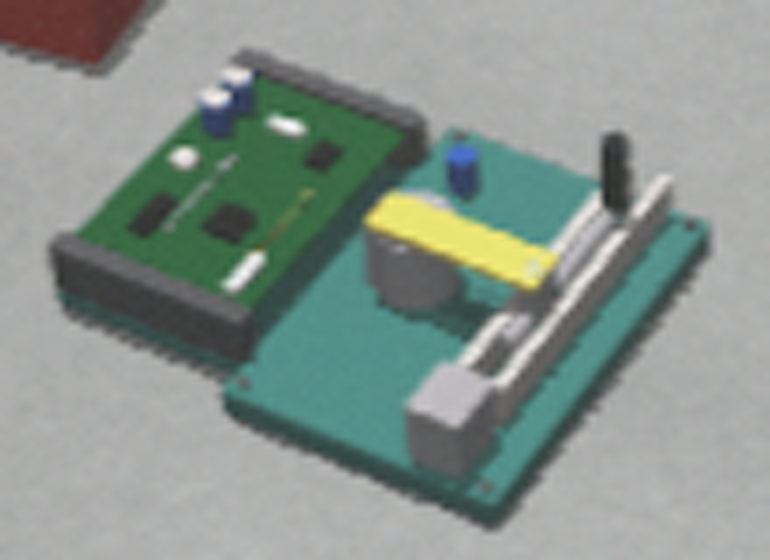

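View pics/d.png

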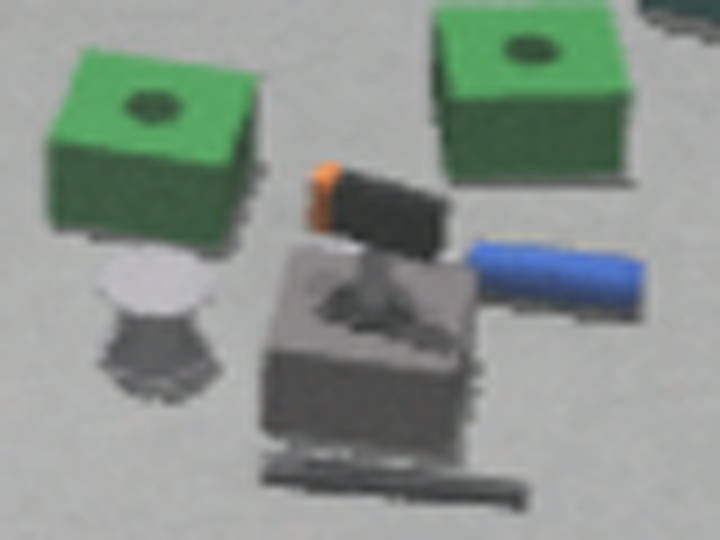

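Run:
```python
from h import *
t=cv2.imread("pics/top0.png")
A=lambda x,y:(180+(x+.5)/5-.5,95+(y+.5)/5-.5)
C=lambda x,y:(155+(x+.5)/7-.5,165+(y+.5)/7-.5)
B=lambda x,y:(310+(x+.5)/8-.5,160+(y+.5)/8-.5)
D=lambda x,y:(240+(x+.5)/9-.5,120+(y+.5)/9-.5)
sc=[onz("top",*A(*p),.02) for p in((87,240),(440,283),(412,522),(47,480))]
sd=[onz("side",*C(*p),.02) for p in((243,383),(460,135),(690,226),(487,487))]
for q in(sc,sd):
  q=np.array(q)[:,:2]; print(q.round(4).tolist(),"ctr",q.mean(0).round(4),[np.linalg.norm(q[i]-q[(i+1)%4]).round(4) for i in range(4)])
  y=(q[0]+q[3]-q[1]-q[2]) if q is not None else 0
  print("yaw y-axis",np.arctan2(*( -y[0],y[1])))
print("knob top",two(A(365,440),C(615,138)),"z.095:",onz("top",*A(365,440),.095),onz("side",*C(615,138),.095))
# handle
print("handle orange end z.120:",onz("top",*B(380,255),.12))
print("corners top",[onz("top",*B(*p),.12)[:2].round(4) for p in((358,250),(405,253),(395,440),(348,435))])
print("side mid handle",[onz("side",*D(*p),.12)[:2].round(4) for p in((325,166),(445,200))])
print("stand top c",[onz("top",*B(*p),.05)[:2].round(4) for p in((205,270),(415,240),(455,475),(245,510))])
print("spool",onz("top",*B(285,97),.046))
```

```text
[[0.6753, 0.1572], [0.6418, -0.0604], [0.4936, -0.0393], [0.5251, 0.1811]] ctr [0.584  0.0597] [np.float64(0.2201), np.float64(0.1496), np.float64(0.2227), np.float64(0.1521)]
yaw y-axis -0.14738738036190652
[[0.6726, 0.1567], [0.6405, -0.0643], [0.492, -0.0395], [0.5244, 0.1795]] ctr [0.5824 0.0581] [np.float64(0.2233), np.float64(0.1506), np.float64(0.2214), np.float64(0.15)]
yaw y-axis -0.14562009892516198
knob top (array([ 0.52832188, -0.01390557,  0.0963879 ]), np.float64(0.0025611120854244704)) z.095: [ 0.52988111 -0.01365002  0.095     ] [ 0.5275269  -0.01530973  0.095     ]
handle orange end z.120: [ 0.4925483 -0.3010994  0.12     ]
corners top [array([ 0.4945, -0.2937]), array([ 0.493 , -0.3097]), array([ 0.4286, -0.3019]), array([ 0.4307, -0.2861])]
side mid handle [array([ 0.4894, -0.3058]), array([ 0.4303, -0.3004])]
stand top c [array([ 0.5003, -0.2541]), array([ 0.5095, -0.3315]), array([ 0.4228, -0.34  ]), array([ 0.4121, -0.2635])]
spool [ 0.56525545 -0.28818945  0.046     ]
```

```bash
cat >> h.py <<'E'
def plan(p,yaw=None):
    "target p, jaw dir yaw (tool x); print shift in tool axes cm and turn about tool z"
    s=ctrl.get_state();M=R.from_rotvec(s["tool_rot"]).as_matrix()
    print("pos",s["position"].round(4),"xdir",M[:,0].round(3),"z",M[:,2].round(4),"q",s["joint_positions"].round(2))
    print("dp cm",(M.T@(np.asarray(p)-s["position"])*100).round(2))
    if yaw is not None:
        a=np.arctan2(M[1,0],M[0,0]);d=(yaw-a+np.pi/2)%np.pi-np.pi/2
        print("tool yaw",round(a,3),"turn about tool z",round(-d,3))
E
python3 -c "
from h import *
plan([.5287,-.0145,.085],-.1465)
plan([.461,-.298,.105],-.1465)"
```

```text
pos [ 0.2122 -0.6139  0.2406] xdir [ 0.327 -0.945 -0.002] z [-7.0e-04  1.6e-03 -1.0e+00] q [ 1.25  0.32 -0.07  1.45  0.02  1.37 -0.06]
dp cm [-46.28 -49.5   15.63]
tool yaw -1.238 turn about tool z -1.091
pos [ 0.2122 -0.6139  0.2406] xdir [ 0.327 -0.945 -0.002] z [-7.0e-04  1.6e-03 -1.0e+00] q [ 1.25  0.32 -0.07  1.45  0.02  1.37 -0.06]
dp cm [-21.7  -33.84  13.59]
tool yaw -1.238 turn about tool z -1.091
```

```bash
for i in 1 2; do :; done
python3 -m crank '{"dp":[[-2.9,-3.1,0],[-2.9,-3.1,0],[-2.9,-3.1,0],[-2.9,-3.1,0],[-2.9,-3.1,0],[-2.9,-3.1,0],[-2.9,-3.1,0],[-2.9,-3.1,0]],"delta_rot":[[0,0,0],[0,0,0],[0,0,0],[0,0,0],[0,0,0],[0,0,0],[0,0,0],[0,0,0]]}' 8.7 20
python3 -m crank '{"dp":[[-2.9,-3.1,0],[-2.9,-3.1,0],[-2.9,-3.1,0],[-2.9,-3.1,0],[-2.9,-3.1,0],[-2.9,-3.1,0],[-2.9,-3.1,0],[-2.9,-3.1,0]],"delta_rot":[[0,0,0],[0,0,0],[0,0,0],[0,0,0],[0,0,0],[0,0,0],[0,0,0],[0,0,0]]}'
python3 -m crank '{"dp":[[0,0,0],[0,0,0],[0,0,0],[0,0,0],[0,0,0],[0,0,0],[0,0,0],[0,0,0]],"delta_rot":[[0,0,-0.13],[0,0,-0.14],[0,0,-0.14],[0,0,-0.14],[0,0,-0.14],[0,0,-0.14],[0,0,-0.13],[0,0,-0.13]]}'
python3 -c "
from h import *
plan([.5287,-.0145,.085],-.1465)"
```

```text
time: 0.9
position: [0.3712, -0.3123, 0.2413]
tool_rot: [2.558, -1.823, -0.0]
ft_force: [1.0, 0.1, 0.3]
grip_width: 0.998
time: 1.7
position: [0.5298, -0.0123, 0.2414]
tool_rot: [2.558, -1.823, 0.0]
ft_force: [0.1, -1.1, 0.0]
grip_width: 1.001
time: 2.5
position: [0.5292, -0.0138, 0.2411]
tool_rot: [3.134, -0.224, -0.001]
ft_force: [-0.3, -0.8, -0.6]
grip_width: 1.003
pos [ 0.5292 -0.0138  0.2411] xdir [ 0.99  -0.142 -0.001] z [-9.e-04 -0.e+00 -1.e+00] q [ 0.66  0.11 -0.73  1.73  0.08  1.33 -0.23]
dp cm [-0.03  0.07 15.61]
tool yaw -0.143 turn about tool z 0.004
```

```bash
python3 -m crank '{"dp":[[0,0.1,3],[0,0,3],[0,0,3],[0,0,3],[0,0,2],[0,0,1.6],[0,0,0],[0,0,0]],"delta_rot":[[0,0,0],[0,0,0],[0,0,0],[0,0,0],[0,0,0],[0,0,0],[0,0,0],[0,0,0]]}' 
python3 -m crank '{"dp":[[0,0,0],[0,0,0],[0,0,0],[0,0,0],[0,0,0],[0,0,0],[0,0,0],[0,0,0]],"delta_rot":[[0,0,0],[0,0,0],[0,0,0],[0,0,0],[0,0,0],[0,0,0],[0,0,0],[0,0,0]]}' 0 25
python3 - <<'E'
from h import *
plan([.5287,-.0145,.085],-.1465)
s=ctrl.get_image("side");t=ctrl.get_image("top")
cv2.imwrite("pics/s1.png",s);cv2.imwrite("pics/t1.png",t)
crop("s",s,155,165,110,80,7,"pics/s1c.png")
E
```

```text
time: 3.3
position: [0.5297, -0.0147, 0.0859]
tool_rot: [-3.133, 0.232, -0.0]
ft_force: [0.4, 0.1, 0.3]
grip_width: 1.001
time: 4.1
position: [0.5294, -0.0147, 0.0855]
tool_rot: [3.133, -0.232, -0.0]
ft_force: [-0.7, -0.1, 0.9]
grip_width: 0.358
pos [ 0.5294 -0.0147  0.0855] xdir [ 0.989 -0.147 -0.   ] z [-0.e+00 -1.e-04 -1.e+00] q [ 0.61  0.28 -0.71  1.91  0.21  1.03 -0.33]
dp cm [-0.07 -0.01  0.05]
tool yaw -0.148 turn about tool z -0.001
```

View pics/s1c.png

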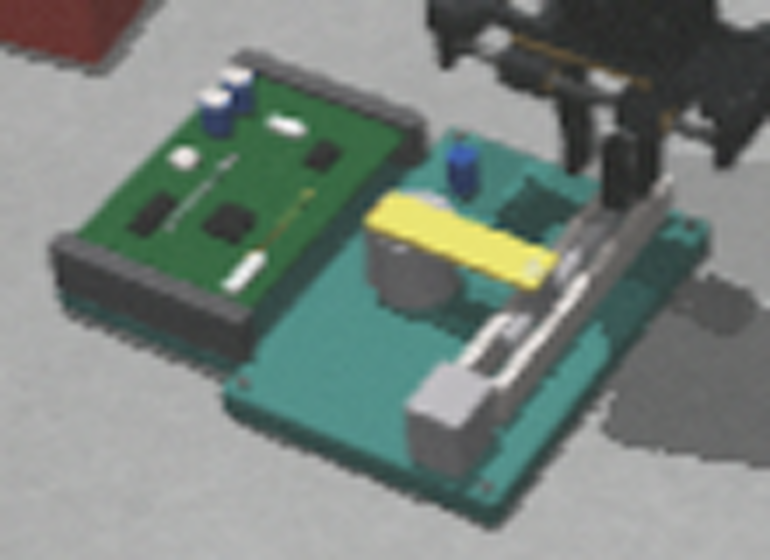

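The fingers stand either side of the black knob at crop (617,165) and are still closing (opening about 31 mm). I'll close on it fully, then check the width.

```bash
python3 -m crank '{"dp":[[0,0,0],[0,0,0],[0,0,0],[0,0,0],[0,0,0],[0,0,0],[0,0,0],[0,0,0]],"delta_rot":[[0,0,0],[0,0,0],[0,0,0],[0,0,0],[0,0,0],[0,0,0],[0,0,0],[0,0,0]]}' 0 25
python3 - <<'E'
from h import *
s=ctrl.get_state();print(s["position"],s["grip_width"]*87,s["ft_force"],R.from_rotvec(s["tool_rot"]).as_matrix()[:,1])
E
```

```text
time: 5.0
position: [0.5273, -0.0145, 0.0852]
tool_rot: [3.132, -0.232, -0.008]
ft_force: [-5.4, 1.3, 5.0]
grip_width: 0.178
[ 0.52729593 -0.01447574  0.08524463] 15.448841226910842 [-5.40745844  1.27492577  4.98326837] [-1.47217821e-01 -9.89103621e-01  9.69743925e-04]
```

```bash
python3 -m crank '{"dp":[[-0.1,-0.5,0],[-0.1,-0.7,0],[0,-0.7,0],[0,-0.7,0],[0,-0.7,0],[0,-0.6,0],[0,-0.5,0],[0,-0.2,0]],"delta_rot":[[0,0,0],[0,0,0],[0,0,0],[0,0,0],[0,0,0],[0,0,0],[0,0,0],[0,0,0]]}' 0 25
python3 -c "
from h import *
s=ctrl.get_state();print(((s['position']-[.5273,-.0145,.085])@[.1465,.989,0]),s['grip_width'],s['ft_force'])"
```

```text
time: 5.8
position: [0.534, 0.032, 0.0853]
tool_rot: [-3.133, 0.231, 0.001]
ft_force: [-2.1, -2.3, -0.4]
grip_width: 0.174
0.04697407430526932 0.17427941168359815 [-2.14222046 -2.32802607 -0.40019039]
```

```bash
python3 -m crank '{"dp":[[0,-0.2,0],[0,-0.2,0],[0,-0.2,0],[0,-0.2,0],[0,-0.1,0],[0,-0.1,0],[0,-0.1,0],[0,0,0]],"delta_rot":[[0,0,0],[0,0,0],[0,0,0],[0,0,0],[0,0,0],[0,0,0],[0,0,0],[0,0,0]]}' 0 25
python3 - <<'E'
from h import *
s=ctrl.get_state();print(((s['position']-[.5273,-.0145,.085])@[.1465,.989,0]),s['grip_width'],s['ft_force'])
s=ctrl.get_image("side");t=ctrl.get_image("top")
cv2.imwrite("pics/s2.png",s);cv2.imwrite("pics/t2.png",t)
crop("s",s,155,165,110,80,7,"pics/s2c.png")
E
```

```text
time: 6.6
position: [0.5344, 0.0346, 0.0853]
tool_rot: [3.122, -0.238, -0.006]
ft_force: [-6.6, -15.2, 5.3]
grip_width: 0.179
0.04958489837736094 0.17858561153633892 [ -6.55290584 -15.19776114   5.3069711 ]
```

View pics/s2c.png

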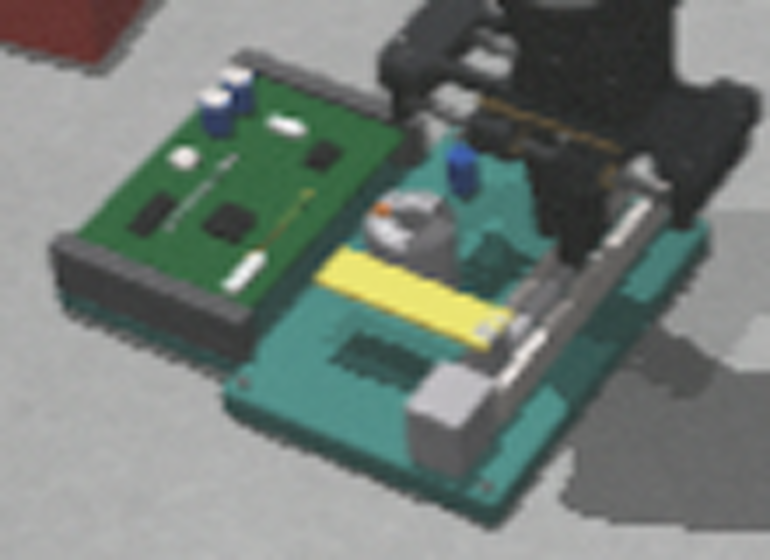

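```bash
python3 -m crank '{"dp":[[0,0.2,0],[0,0.2,0],[0,0.1,0],[0,0,0],[0,0,0],[0,0,0],[0,0,0],[0,0,0]],"delta_rot":[[0,0,0],[0,0,0],[0,0,0],[0,0,0],[0,0,0],[0,0,0],[0,0,0],[0,0,0]]}' 0 25
python3 -m crank '{"dp":[[0,0,0],[0,0,0],[0,0,0],[0,0,0],[0,0,0],[0,0,-1],[0,0,-2],[0,0,-4]],"delta_rot":[[0,0,0],[0,0,0],[0,0,0],[0,0,0],[0,0,0],[0,0,0],[0,0,0],[0,0,0]]}' 6 25
python3 -m crank '{"dp":[[0,0,-4],[0,0,-3],[0,0,-2],[0,4,0],[0,4,0],[0,4,0],[0,4,0],[0,4,0]],"delta_rot":[[0,0,0],[0,0,0],[0,0,0],[0,0,0],[0,0,-0.14],[0,0,0],[0,0,0],[0,0,0]]}' 6 25
python3 - <<'E'
from h import *
plan([.461,-.298,.24],-.12+np.pi/2)
s=ctrl.get_image("side");t=ctrl.get_image("top")
cv2.imwrite("pics/s3.png",s);cv2.imwrite("pics/t3.png",t)
crop("s",s,155,165,110,80,7,"pics/s3c.png")
crop("t",t,180,95,100,115,5,"pics/t3c.png")
E
```

```text
time: 7.5
position: [0.5344, 0.0343, 0.0853]
tool_rot: [3.129, -0.235, -0.003]
ft_force: [-3.3, -5.0, 0.2]
grip_width: 0.176
time: 8.3
position: [0.5331, 0.0368, 0.1544]
tool_rot: [-3.133, 0.232, 0.008]
ft_force: [0.1, -0.2, -0.1]
grip_width: 0.686
time: 9.1
position: [0.5221, -0.1629, 0.2467]
tool_rot: [3.141, -0.016, 0.002]
ft_force: [0.6, 0.5, 0.5]
grip_width: 0.689
pos [ 0.5221 -0.1629  0.2467] xdir [ 1.    -0.01   0.001] z [ 1.4e-03 -9.0e-04 -1.0e+00] q [ 0.82  0.14 -0.62  1.68  0.08  1.34  0.18]
dp cm [-5.98 13.57  0.67]
tool yaw -0.01 turn about tool z -1.461
```

View pics/s3c.png

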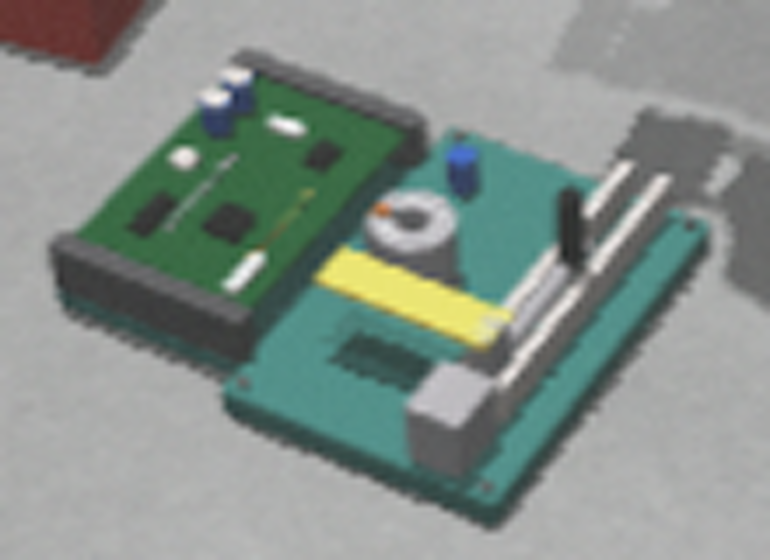

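View pics/t3c.png

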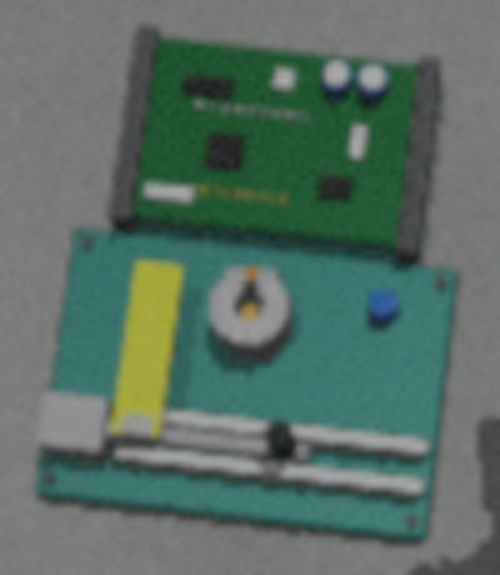

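```bash
python3 - <<'E'
from h import *
t=cv2.imread("pics/t3.png");s=cv2.imread("pics/s3.png")
def hubmask(im,box,thr,f=8):
    x,y,w,h=box;c=cv2.resize(im[y:y+h,x:x+w],None,fx=f,fy=f,interpolation=cv2.INTER_CUBIC)
    hsv=cv2.cvtColor(c,cv2.COLOR_BGR2HSV)
    org=cv2.inRange(hsv,(3,120,90),(22,255,255))
    m=((hsv[...,1]<60)&(hsv[...,2]>thr)).astype('uint8')*255|org
    return c,m,org
for n,im,box,thr in(("top",t,(218,144,24,26),105),("side",s,(204,189,20,16),140)):
    c,m,org=hubmask(im,box,thr)
    cs,_=cv2.findContours(m,cv2.RETR_EXTERNAL,cv2.CHAIN_APPROX_NONE);k=max(cs,key=cv2.contourArea)
    k=cv2.convexHull(k);e=cv2.fitEllipse(k);o=np.argwhere(org>0).mean(0)[::-1] if org.any() else None
    pt=lambda p:(box[0]+(p[0]+.5)/8-.5,box[1]+(p[1]+.5)/8-.5)
    w=[onz(n,*pt(q[0]),.065)[:2] for q in k];(cx,cy),r=cv2.minEnclosingCircle(np.float32(w)*1000)
    P=onz(n,*pt(e[0]),.065)
    print(n,"ellipse ctr world",P.round(4),"encl",cx,cy,r, "ell mm",np.array(e[1])/8)
    if o is not None:
        Q=onz(n,*pt(o),.065);print("orange",Q.round(4),"dist",np.linalg.norm(Q-P),"yaw",np.arctan2(Q[1]-P[1],Q[0]-P[0]))
    cv2.drawContours(c,[k],-1,(0,0,255),1);cv2.ellipse(c,e,(255,0,0),1);cv2.imwrite(f"pics/hub_{n}.png",cv2.resize(c,None,fx=2,fy=2))
# handle orange + dark in both
b=(335,180,35,45)
x,y,w,h=b
for n,im,b in(("top",t,(345,185,20,36)),("side",s,(270,135,25,16))):
    x,y,w,h=b;c=cv2.resize(im[y:y+h,x:x+w],None,fx=8,fy=8,interpolation=cv2.INTER_CUBIC);hsv=cv2.cvtColor(c,cv2.COLOR_BGR2HSV)
    org=cv2.inRange(hsv,(3,120,60),(22,255,255));o=np.argwhere(org>0).mean(0)[::-1]
    cv2.imwrite(f"pics/key_{n}.png",cv2.resize(c,None,fx=2,fy=2));print(n,"orange key px",o/8+[x,y])
E
python3 -c "
import cv2,numpy as np
a=[cv2.imread('pics/'+n) for n in('hub_top.png','hub_side.png','key_top.png','key_side.png')]
H=max(i.shape[0] for i in a);o=np.hstack([cv2.copyMakeBorder(i,0,H-i.shape[0],0,8,0) for i in a]);print(o.shape);cv2.imwrite('pics/m.png',cv2.resize(o,None,fx=.55,fy=.55) if o.shape[1]>800 else o)"
```

```text
top ellipse ctr world [0.6197 0.054  0.065 ] encl 620.1362915039062 54.14478302001953 25.39567756652832 ell mm [16.12080956 16.70731544]
orange [0.6206 0.0532 0.065 ] dist 0.0012422285952624734 yaw -0.7550287591929957
side ellipse ctr world [0.6179 0.053  0.065 ] encl 618.2197875976562 53.00537872314453 25.184982299804688 ell mm [ 9.05805016 12.95551205]
orange [0.6367 0.0517 0.065 ] dist 0.01888578130501966 yaw -0.0684683361685484
top orange key px [nan nan]
side orange key px [276.01973684 141.26005117]
(576, 1456, 3)<stdin>:25: RuntimeWarning: Mean of empty slice.
  ret = um.true_divide(
```

View pics/m.png

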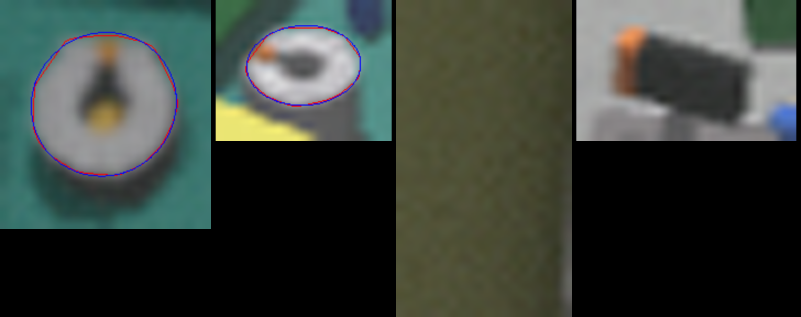

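Run:
```python
from h import *
t=cv2.imread("pics/t3.png");s=cv2.imread("pics/s3.png");t0=cv2.imread("pics/top0.png");s0=cv2.imread("pics/side0.png")
def m(im,box,fn):
    x,y,w,h=box;c=cv2.resize(im[y:y+h,x:x+w],None,fx=8,fy=8,interpolation=cv2.INTER_CUBIC);hsv=cv2.cvtColor(c,cv2.COLOR_BGR2HSV).astype(int)
    k=fn(hsv).astype('uint8');P=np.argwhere(k>0)[:,::-1];return (P+.5)/8-.5+[x,y]
O=lambda h:(h[...,0]<24)&(h[...,1]>100)&(h[...,2]>90)
a=m(t,(224,144,12,9),O).mean(0);b=m(s,(204,189,12,16),O).mean(0)
A=onz("top",*a,.065);B=onz("side",*b,.065);print("orange sq",a,b,A,B)
for P,c in((A,(.6197,.054)),(B,(.6179,.053))):
    d=P[:2]-c;print("hub yaw",np.arctan2(d[1],d[0]),np.hypot(*d))
# key handle: top view union (dark+orange)
H=lambda h:((h[...,0]<24)&(h[...,1]>90)&(h[...,2]>80))
a=m(t0,(345,185,20,36),H);print("top orange end",a.min(0),a.max(0),a.mean(0),onz("top",*a.mean(0),.12))
D=lambda h:(h[...,2]<52)|H(h)
x,y,w,h=345,185,20,36
c=cv2.resize(t0[y:y+h,x:x+w],None,fx=8,fy=8,interpolation=cv2.INTER_CUBIC);cc=cv2.resize(c,None,fx=2,fy=2)
cv2.imwrite("pics/kt.png",cc)
x,y,w,h=270,135,30,25
c=cv2.resize(s0[y:y+h,x:x+w],None,fx=16,fy=16,interpolation=cv2.INTER_CUBIC);cv2.imwrite("pics/ks.png",cv2.convertScaleAbs(c,alpha=1.6))
```

```text
orange sq [229.83035714 149.40443122] [209.03143939 194.48598485] [0.6377771 0.0522289 0.065    ] [0.63679269 0.05159889 0.065     ]
hub yaw -0.09766288004429462 0.01816365594155759
hub yaw -0.07402597004876552 0.018944570597976777
top orange end [353.4375 190.6875] [360.1875 195.4375] [357.04024281 192.93240408] [ 0.48838265 -0.30076072  0.12      ]
```

View pics/kt.png

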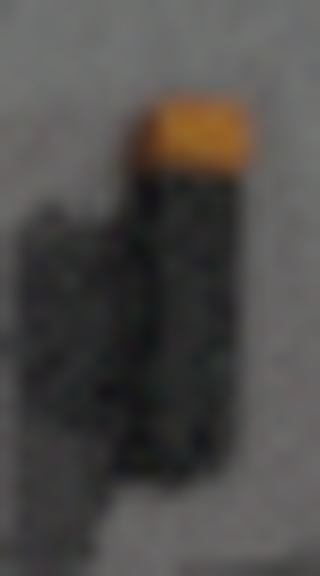

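View pics/ks.png

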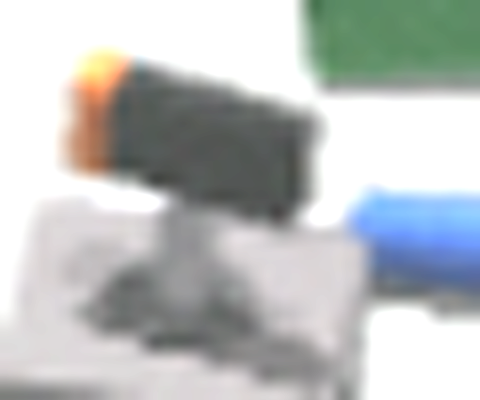

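Run:
```python
from h import *
T=lambda x,y:(345+(x+.5)/16-.5,185+(y+.5)/16-.5)
S=lambda x,y:(270+(x+.5)/16-.5,135+(y+.5)/16-.5)
a,b,c,d=[onz("top",*T(*p),.12)[:2] for p in((160,100),(250,102),(236,470),(165,165))]
print(a,b,c,"yaw right edge",np.arctan2(*(b-c)[::-1]),"w",np.hypot(*(a-b)))
for yaw in(-.05,-.1,-.15):
    print("ctr",(a+b)/2-.032*np.array([np.cos(yaw),np.sin(yaw)]))
print([onz("side",*S(*p),.12)[:2].round(4) for p in((95,52),(128,62),(322,112),(75,88))])
print("stem z.07",onz("side",*S(188,240),.072))
# predicted side projections for candidates
for ctr in((.4605,-.299),(.459,-.298)):
  for yaw in(-.08,-.15):
    ux=np.array([np.cos(yaw),np.sin(yaw)]);uy=np.array([-ux[1],ux[0]])
    f=lambda i,j,z:((proj("side",[*(np.array(ctr)+i*.032*ux+j*.008*uy),z])-[270,135])*16).round(0)
    print(ctr,yaw,[f(*k) for k in((1,1,.12),(1,-1,.12),(-1,-1,.12),(-1,1,.12),(-1,1,.09),(1,1,.09))])
```

```text
[ 0.49456095 -0.29428345] [ 0.49380876 -0.30967546] [ 0.430327   -0.30298276] yaw right edge -0.10503924379251259 w 0.015410379568015617
ctr [ 0.46222484 -0.30038013]
ctr [ 0.46234472 -0.29878479]
ctr [ 0.46254418 -0.29719744]
[array([ 0.4906, -0.307 ]), array([ 0.4813, -0.3059]), array([ 0.4283, -0.303 ]), array([ 0.4907, -0.2903])]
stem z.07 [ 0.46040237 -0.29975034  0.072     ]
(0.4605, -0.299) -0.08 [array([63., 71.]), array([86., 38.]), array([317., 102.]), array([295., 136.]), array([287., 229.]), array([ 58., 164.])]
(0.4605, -0.299) -0.15 [array([64., 66.]), array([92., 34.]), array([316., 107.]), array([289., 140.]), array([282., 233.]), array([ 59., 159.])]
(0.459, -0.298) -0.08 [array([67., 75.]), array([91., 41.]), array([322., 105.]), array([299., 139.]), array([292., 232.]), array([ 62., 168.])]
(0.459, -0.298) -0.15 [array([69., 70.]), array([96., 37.]), array([320., 110.]), array([294., 143.]), array([286., 236.]), array([ 63., 162.])]
```

```bash
python3 -m crank '{"dp":[[-1.5,3.4,0],[-1.5,3.4,0],[-1.6,3.4,0],[-1.6,3.4,0],[0,0,0],[0,0,0],[0,0,0],[0,0,0]],"delta_rot":[[0,0,0],[0,0,0],[0,0,0],[0,0,0],[0,0,0.14],[0,0,0.14],[0,0,0.14],[0,0,0.14]]}' 6 25
python3 -m crank '{"dp":[[0,0,0],[0,0,0],[0,0,0],[0,0,0],[0,0,0],[0,0,0],[0,0,0],[0,0,0]],"delta_rot":[[0,0,0.14],[0,0,0.14],[0,0,0.14],[0,0,0.14],[0,0,0.14],[0,0,0.14],[0,0,0.14],[0,0,0.14]]}' 6 25
python3 - <<'E'
from h import *
plan([.460,-.2985,.106],-.11+np.pi/2)
E
```

```text
time: 10.0
position: [0.4591, -0.2962, 0.2463]
tool_rot: [-3.012, 0.892, -0.001]
ft_force: [-0.8, -0.5, 0.2]
grip_width: 0.688
time: 10.8
position: [0.4592, -0.2961, 0.2463]
tool_rot: [-2.078, 2.355, -0.001]
ft_force: [0.2, 1.1, -0.1]
grip_width: 0.688
pos [ 0.4592 -0.2961  0.2463] xdir [-0.124 -0.992  0.   ] z [ 9.e-04 -1.e-04 -1.e+00] q [ 0.9   0.12 -0.4   1.69  0.05  1.34 -1.21]
dp cm [ 0.23 -0.1  14.03]
tool yaw -1.695 turn about tool z -0.015
```

```bash
python3 -m crank '{"dp":[[0.2,-0.1,3],[0,0,3],[0,0,3],[0,0,2],[0,0,2],[0,0,1],[0,0,0],[0,0,0]],"delta_rot":[[0,0,-0.01],[0,0,0],[0,0,0],[0,0,0],[0,0,0],[0,0,0],[0,0,0],[0,0,0]]}' 6 30
python3 -m crank '{"dp":[[0,0,0],[0,0,0],[0,0,0],[0,0,0],[0,0,0],[0,0,0],[0,0,0],[0,0,0]],"delta_rot":[[0,0,0],[0,0,0],[0,0,0],[0,0,0],[0,0,0],[0,0,0],[0,0,0],[0,0,0]]}' 0 30
python3 - <<'E'
from h import *
plan([.460,-.2985,.106],-.11+np.pi/2)
s=ctrl.get_image("side");cv2.imwrite("pics/s4.png",s);crop("s",s,240,110,80,70,9,"pics/s4c.png")
E
```

```text
time: 11.6
position: [0.4601, -0.299, 0.1065]
tool_rot: [-2.096, 2.339, -0.002]
ft_force: [0.7, -0.5, 0.6]
grip_width: 0.69
time: 12.4
position: [0.4595, -0.2988, 0.1055]
tool_rot: [2.096, -2.34, -0.0]
ft_force: [0.1, 1.0, -1.3]
grip_width: 0.181
pos [ 0.4595 -0.2988  0.1055] xdir [-0.109 -0.994 -0.   ] z [-1.e-04  0.e+00 -1.e+00] q [ 0.88  0.24 -0.4   1.85  0.11  1.07 -1.24]
dp cm [-0.04 -0.05 -0.05]
tool yaw -1.68 turn about tool z 0.0
```

View pics/s4c.png

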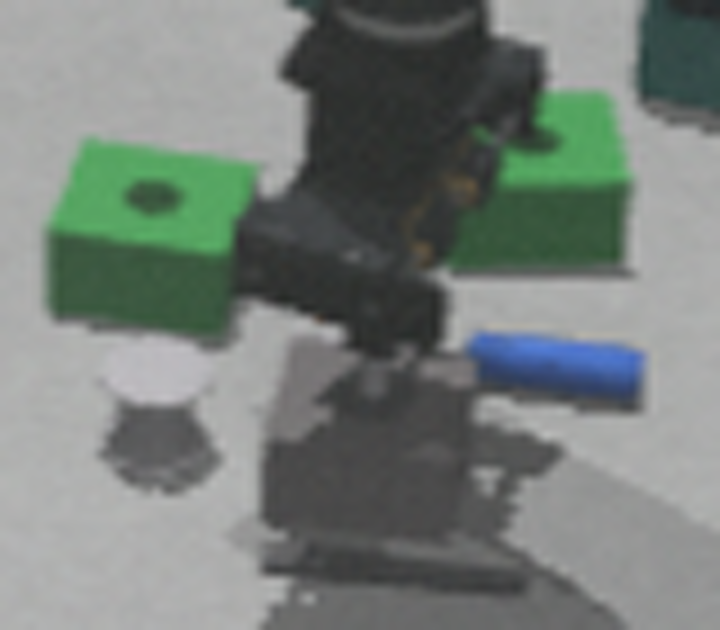

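```bash
python3 -m crank '{"dp":[[0,0,0],[0,0,0],[0,0,0],[0,0,0],[0,0,-0.5],[0,0,-1],[0,0,-1],[0,0,-1]],"delta_rot":[[0,0,0],[0,0,0],[0,0,0],[0,0,0],[0,0,0],[0,0,0],[0,0,0],[0,0,0]]}' 0 45
python3 -m crank '{"dp":[[0,0,-1],[0,0,-2],[0,0,-2],[0,0,-2],[0,0,-1],[0,0,0],[0,0,0],[0,0,0]],"delta_rot":[[0,0,0],[0,0,0],[0,0,0],[0,0,0],[0,0,0],[0,0,0],[0,0,0],[0,0,0]]}' 0 45
python3 - <<'E'
from h import *
plan([.618,.053,.22],-.135+np.pi/2)
st=ctrl.get_state();print(st["grip_width"]*87)
s=ctrl.get_image("side");cv2.imwrite("pics/s5.png",s);crop("s",s,250,100,60,60,10,"pics/s5c.png")
E
```

```text
time: 13.25
position: [0.4598, -0.2992, 0.1419]
tool_rot: [-2.096, 2.34, -0.002]
ft_force: [0.2, -0.0, -0.4]
grip_width: 0.182
time: 14.05
position: [0.4588, -0.2986, 0.2193]
tool_rot: [2.096, -2.339, -0.003]
ft_force: [-0.1, 1.2, -2.0]
grip_width: 0.178
pos [ 0.4588 -0.2986  0.2193] xdir [-0.109 -0.994 -0.001] z [-0.0018  0.0012 -1.    ] q [ 0.9   0.14 -0.4   1.73  0.06  1.29 -1.2 ]
dp cm [-36.69 -11.98  -0.06]
tool yaw -1.68 turn about tool z 0.025
15.44348349421271
```

View pics/s5c.png

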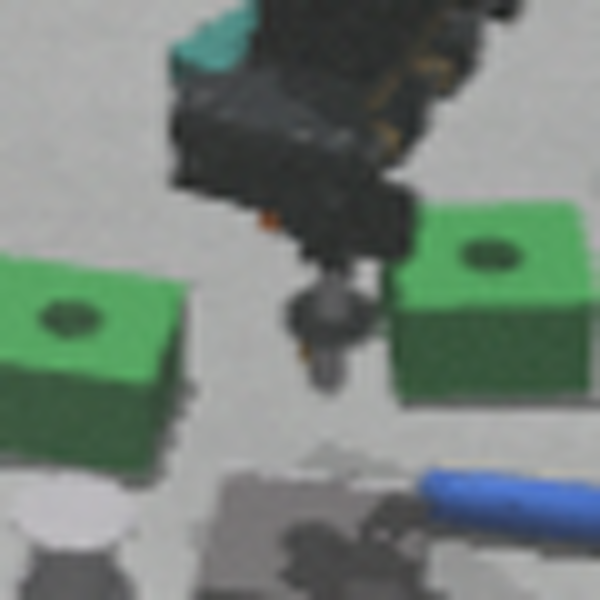

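```bash
python3 -m crank '{"dp":[[-1.3,-0.4,0],[-2,-0.7,0],[-3,-1,0],[-3,-1,0],[-3,-1,0],[-3,-1,0],[-3,-1,0],[-3,-1,0]],"delta_rot":[[0,0,0],[0,0,0],[0,0,0],[0,0,0],[0,0,0],[0,0,0],[0,0,0],[0,0,0]]}' 0 45
python3 -m crank '{"dp":[[-3,-1,0],[-3,-1,0],[-3,-1,0],[-3,-1,0],[-2,-0.6,0],[-1.4,-0.4,0],[0,0,0],[0,0,0]],"delta_rot":[[0,0,0],[0,0,0],[0,0,0],[0,0,0],[0,0,0.025],[0,0,0],[0,0,0],[0,0,0]]}' 0 45
python3 - <<'E'
from h import *
plan([.618,.053,.165],-.135+np.pi/2)
s=ctrl.get_image("side");cv2.imwrite("pics/s6.png",s);crop("s",s,155,135,110,110,5.4,"pics/s6c.png")
E
```

```text
time: 14.9
position: [0.5536, -0.0924, 0.2202]
tool_rot: [2.097, -2.339, -0.001]
ft_force: [0.7, 0.6, -1.3]
grip_width: 0.181
time: 15.7
position: [0.6199, 0.0519, 0.2201]
tool_rot: [2.066, -2.365, 0.0]
ft_force: [-0.4, -0.2, -0.4]
grip_width: 0.181
pos [0.6199 0.0519 0.2201] xdir [-0.134 -0.991  0.001] z [-1.e-03 -9.e-04 -1.e+00] q [ 0.38  0.34 -0.64  1.54  0.2   1.34 -1.98]
dp cm [-0.09  0.2   5.51]
tool yaw -1.705 turn about tool z 0.001
```

View pics/s6c.png

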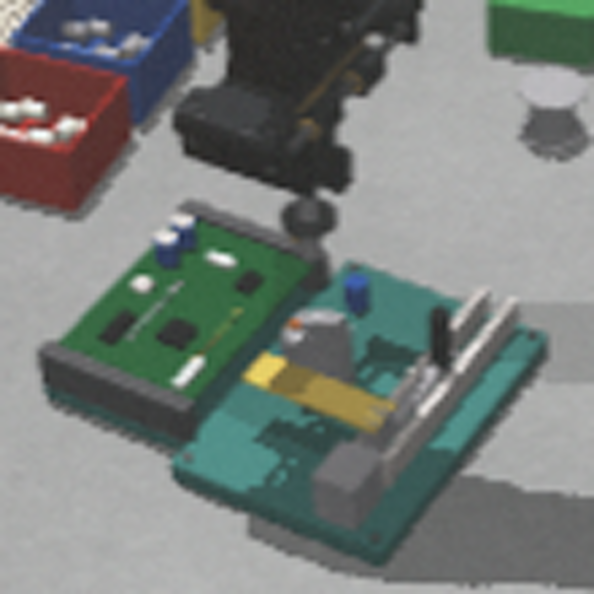

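```bash
python3 -m crank '{"dp":[[-0.1,0.2,0.5],[0,0,1],[0,0,1],[0,0,1],[0,0,0.7],[0,0,0.4],[0,0,0],[0,0,0]],"delta_rot":[[0,0,0],[0,0,0],[0,0,0],[0,0,0],[0,0,0],[0,0,0],[0,0,0],[0,0,0]]}' 0 45
python3 - <<'E'
from h import *
plan([.618,.053,.165],-.135+np.pi/2)
s=ctrl.get_image("side");cv2.imwrite("pics/s7.png",s);crop("s",s,190,165,50,50,12,"pics/s7c.png")
t=ctrl.get_image("top");cv2.imwrite("pics/t7.png",t)
p=ctrl.get_state()["position"]
for z in(-.0895,-.0555):
  print(((proj("side",p+[0,0,z])-[190,165])*12).round(1))
print("hub",((proj("side",[.6179,.053,.065])-[190,165])*12).round(1))
E
```

```text
time: 16.55
position: [0.6186, 0.0539, 0.1747]
tool_rot: [-2.067, 2.365, -0.0]
ft_force: [0.2, -0.2, -0.9]
grip_width: 0.18
pos [0.6186 0.0539 0.1747] xdir [-0.134 -0.991 -0.   ] z [ 4.e-04  0.e+00 -1.e+00] q [ 0.38  0.36 -0.63  1.6   0.22  1.25 -2.  ]
dp cm [0.1  0.05 0.97]
tool yaw -1.705 turn about tool z 0.0
[275.7 324.4]
[271.2 243.3]
hub [282.  371.3]
```

View pics/s7c.png

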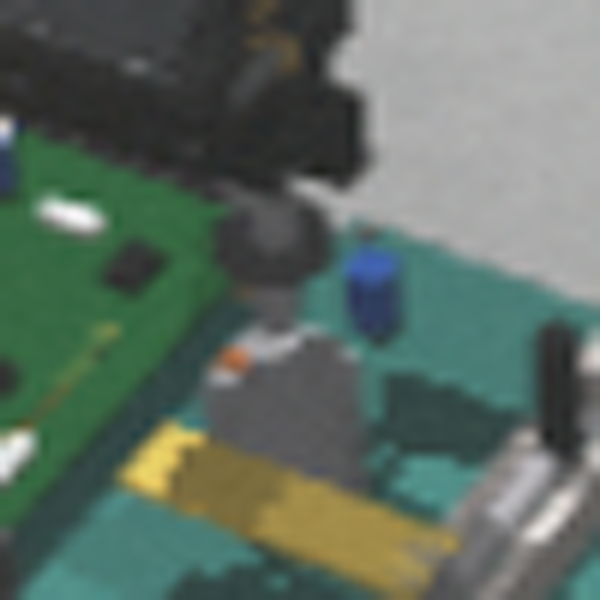

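View pics/t7.png

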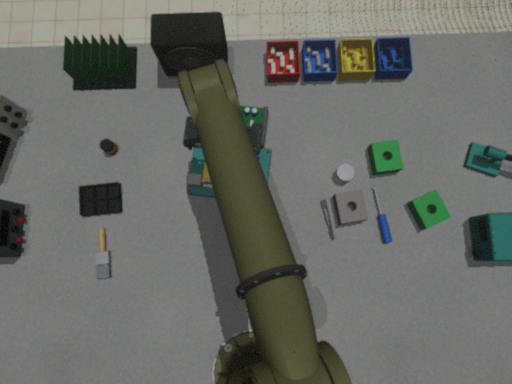

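```bash
python3 -m crank '{"dp":[[0.1,0.05,0],[0,0,0.5],[0,0,0.5],[0,0,0.4],[0,0,0.4],[0,0,0.4],[0,0,0.3],[0,0,0]],"delta_rot":[[0,0,0],[0,0,0],[0,0,0],[0,0,0],[0,0,0],[0,0,0],[0,0,0],[0,0,0]]}' 0 45
python3 - <<'E'
from h import *
plan([.618,.053,.155],-.135+np.pi/2)
print(ctrl.get_state()["ft_force"])
s=ctrl.get_image("side");cv2.imwrite("pics/s8.png",s);crop("s",s,190,165,50,50,12,"pics/s8c.png")
E
```

```text
time: 17.45
position: [0.6175, 0.0528, 0.1489]
tool_rot: [2.067, -2.365, -0.001]
ft_force: [-0.2, 0.4, -1.1]
grip_width: 0.181
pos [0.6175 0.0528 0.1489] xdir [-0.134 -0.991  0.   ] z [-9.e-04 -0.e+00 -1.e+00] q [ 0.38  0.38 -0.63  1.63  0.24  1.21 -2.01]
dp cm [-0.02 -0.05 -0.61]
tool yaw -1.705 turn about tool z 0.0
[-0.20220214  0.37526173 -1.07769919]
```

View pics/s8c.png

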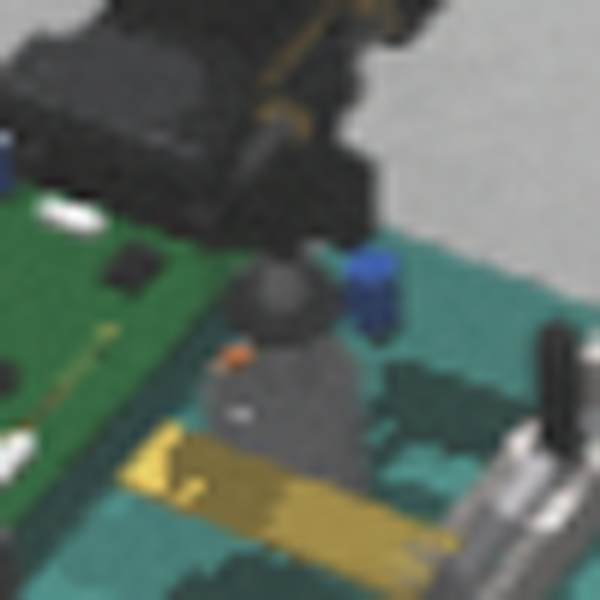

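```bash
python3 -m crank '{"dp":[[0,0,0.2],[0,0,0.2],[0,0,0.2],[0,0,0.1],[0,0,0.1],[0,0,0.1],[0,0,0.1],[0,0,0]],"delta_rot":[[0,0,0],[0,0,0],[0,0,0],[0,0,0],[0,0,0],[0,0,0],[0,0,0],[0,0,0]]}' 0 45
python3 - <<'E'
from h import *
plan([.618,.053,.155],-.135+np.pi/2)
print(ctrl.get_state()["ft_force"],ctrl.get_state()["torque"])
E
```

```text
time: 18.3
position: [0.6177, 0.053, 0.1393]
tool_rot: [2.067, -2.366, -0.0]
ft_force: [-0.9, 0.5, -1.8]
grip_width: 0.177
pos [0.6177 0.053  0.1393] xdir [-0.134 -0.991 -0.   ] z [-3.e-04  1.e-04 -1.e+00] q [ 0.37  0.39 -0.62  1.64  0.24  1.19 -2.01]
dp cm [-0.01 -0.03 -1.57]
tool yaw -1.705 turn about tool z 0.0
[-0.88550428  0.54945171 -1.79067878] [ 0.2913269   0.22712019 -0.02835388]
```

```bash
python3 -m crank '{"dp":[[0,0,0.1],[0,0,0.1],[0,0,0.1],[0,0,0.1],[0,0,0.1],[0,0,0.1],[0,0,0.1],[0,0,0.1]],"delta_rot":[[0,0,0],[0,0,0],[0,0,0],[0,0,0],[0,0,0],[0,0,0],[0,0,0],[0,0,0]]}' 0 60
python3 -c "
from h import *
s=ctrl.get_state();print(s['position'],s['ft_force'],s['torque'])"
python3 -m crank '{"dp":[[0,0,0.1],[0,0,0.1],[0,0,0.1],[0,0,0.1],[0,0,0.1],[0,0,0.1],[0,0,0.1],[0,0,0]],"delta_rot":[[0,0,0],[0,0,0],[0,0,0],[0,0,0],[0,0,0],[0,0,0],[0,0,0],[0,0,0]]}' 0 60
python3 -c "
from h import *
s=ctrl.get_state();print(s['position'],s['ft_force'],s['torque'])"
```

```text
time: 19.1
position: [0.6177, 0.053, 0.1314]
tool_rot: [2.067, -2.366, -0.0]
ft_force: [-1.8, 2.0, 0.3]
grip_width: 0.178
[0.6176945  0.05301156 0.13144927] [-1.7728373   1.96788628  0.28322969] [ 0.53219994  0.48125185 -0.04270638]
time: 19.9
position: [0.6179, 0.0531, 0.1253]
tool_rot: [-2.067, 2.366, -0.001]
ft_force: [-3.8, 1.7, 5.7]
grip_width: 0.177
[0.61791183 0.05306971 0.12532437] [-3.83817502  1.68825327  5.6867677 ] [ 0.6006337   1.00294955 -0.01605798]
```

```bash
python3 -m crank '{"dp":[[0,0,0.1],[0,0,0.1],[0,0,0.1],[0,0,0.1],[0,0,0.1],[0,0,0.1],[0,0,0],[0,0,0]],"delta_rot":[[0,0,0],[0,0,0],[0,0,0],[0,0,0],[0,0,0],[0,0,0],[0,0,0],[0,0,0]]}' 0 60
python3 - <<'E'
from h import *
s=ctrl.get_state();print(s['position'],s['ft_force'],s['torque'])
i=ctrl.get_image("side");cv2.imwrite("pics/s9.png",i);crop("s",i,190,165,50,50,12,"pics/s9c.png")
E
```

```text
time: 20.7
position: [0.6181, 0.0533, 0.1205]
tool_rot: [-2.067, 2.365, -0.001]
ft_force: [-6.3, 2.1, 12.2]
grip_width: 0.177
[0.6180546  0.05326923 0.12050581] [-6.27114415  2.05544664 12.15863989] [0.38736097 1.57802202 0.00648506]
```

View pics/s9c.png

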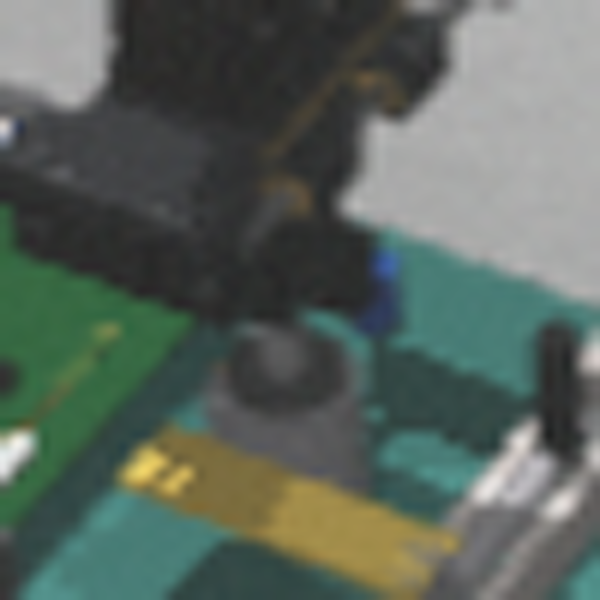

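```bash
python3 -m crank '{"dp":[[0,0.05,0.1],[0,0.05,0.1],[0,0,0.1],[0,0,0.1],[0,0,0],[0,0,0],[0,0,0],[0,0,0]],"delta_rot":[[0,0,0],[0,0,0],[0,0,0],[0,0,0],[0,0,0],[0,0,0],[0,0,0],[0,0,0]]}' 0 60
python3 - <<'E'
from h import *
s=ctrl.get_state();print(s['position'],s['ft_force'],s['torque'],s['joint_torque'].round(1))
E
```

```text
time: 21.55
position: [0.6181, 0.0534, 0.1203]
tool_rot: [-2.066, 2.365, -0.006]
ft_force: [-11.5, 0.1, 29.4]
grip_width: 0.179
[0.61806273 0.05343002 0.12034395] [-11.5148305    0.0686671   29.35113406] [ 0.08047092  2.80037946 -0.05862071] [  0.9 -31.4  -3.  -21.9   1.3  -4.2   0. ]
```

```bash
python3 -m crank '{"dp":[[0,0.1,-0.1],[0,0,0],[0,0,0],[0,0,0],[0,0,0],[0,0,0],[0,0,0],[0,0,0]],"delta_rot":[[0,0,0],[0,0,0],[0,0,0],[0,0,0],[0,0,0],[0,0,0],[0,0,0],[0,0,0]]}' 0 60
python3 - <<'E'
from h import *
s=ctrl.get_state();print(s['position'],s['ft_force'],s['torque'])
i=ctrl.get_image("side");cv2.imwrite("pics/s10.png",i);crop("s",i,180,150,70,70,9,"pics/s10c.png")
E
```

```text
time: 22.35
position: [0.6179, 0.0534, 0.1204]
tool_rot: [-2.065, 2.363, -0.007]
ft_force: [-6.3, 1.0, 21.1]
grip_width: 0.177
[0.61789138 0.05340355 0.12039006] [-6.30413893  0.97493351 21.09638249] [ 0.09857845  1.79880175 -0.01802697]
```

View pics/s10c.png

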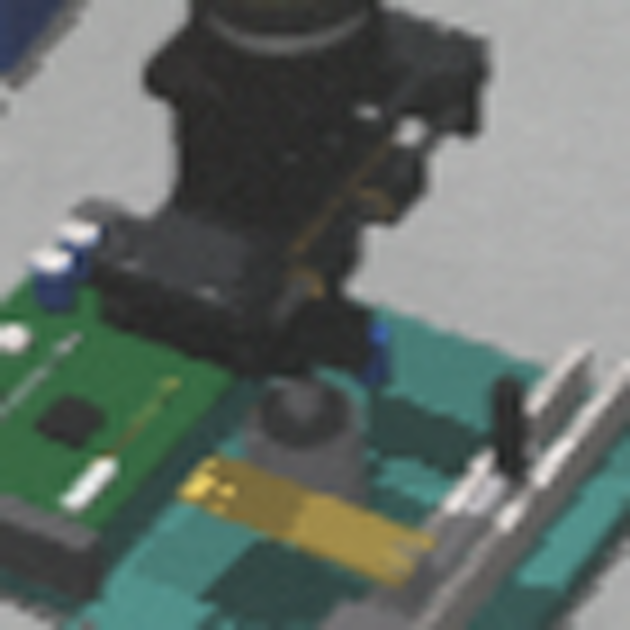

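View pics/s10.png

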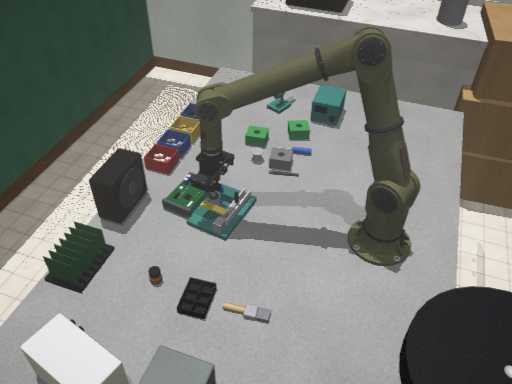

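Run:
```python
from h import *
print(ctrl.close_job());s=ctrl.get_state();print(s['time'],s['position'],s['ft_force'],s['grip_width'])
```

```text
the job is handed in; nothing more can be done
None
the job is handed in; nothing more can be done
```

The job is done and handed in at about 22.4 s of the 54 s. The bolt is home, and the key is fully down in the hub and still gripped.

- **Bolt:** I gripped the black knob and slid it until it met the end stop, with about 15 N against it after 49.6 mm of travel. It started near 4 mm, so that fits the full 55 mm. Pictures show the shutter clear of the hub and the knob still home after I let go.
- **Key:** I lifted it out of the stand and set it in the hub at a yaw of -0.135 rad. The turn was only about 0.025 rad, because it already stood nearly in line, and the brass key went into the keyway without resistance.
- **Final hold:** The spring force built up, then the key met a hard stop with the TCP at z = 0.1204, against 0.1205 expected for the collar on the hub. It is held at about 21 N down and a 60 N grip. The last picture shows no gap under the collar.
- **Bystanders:** In the last side picture the bystanders look as they did at the start, and the capacitor is at the same pixel as before. The arm hides part of the holder from the top camera, so I checked this from the side view only.
- **Disagreements:**
  - The hub's orange mark gave a yaw of -0.07 to -0.10 rad, against -0.147 for the deck. I chose -0.135, within the keyway's play.
  - The two cameras differed by about 2 mm, and I used the side camera because it matched the robot.
  - About 6 N of sideways force stayed on the key at the end.

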